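Open the flow regulator four clicks and lock it

TASK

On the regulator with the red dial, push the black bar round anticlockwise (seen from above) with a fingertip until the dial has gone exactly four clicks from where it stands now, never running on past the fourth, and then push its red lock tab in until the lever is fully home and holds the dial on that click. Do it by pushing lightly only: do not pinch the bar or pick anything up. Leave the blue regulator and the loose parts as they are.

Things in the scene. Friction and masses are not known exactly. Their poses are not given: they have to be found in the camera images.
- red_regulator: Flow regulator with the red dial, bolted down: grey block 116 (x) x 104 (y) mm, top 46 mm above the bench, yellow capped ports at both ends (160 mm over all along y). On it the dial; in front of that the lock lever; a 77 mm high spring post 48 mm from the axis, 108 deg anticlockwise of +x. Origin: centre of the underside, on the dial's upright axis. +x to its rear, +y to its left.
- red_dial (a joint): Angle of the red dial, rad, anticlockwise from above; 0: pointer along the regulator's -y. Clicks every 0.314 (18 deg), nine, 0 to 2.513, end stops just past. It rests within 0.03 of a click. Leaving a click takes 3 to 6 N at the bar's end; this fades to none half-way to the next click, and from there the dial jumps on into the next click by itself.
- red_lock (a joint): Angle of the red lock lever about an upright pivot 35 mm in front (-x) and 34 mm left (+y) of the dial's axis, rad. 0 = home: its tongue stands between teeth under the dial and blocks it; grows as the tab swings out from the dial, to 0.42; dial free above 0.22. Stays where left; 1 to 3 N moves it; firm stop at 0. The tongue enters only with the dial in a click.
- red_axis (a point): On the dial's axis, centre of the top of its black finger bar, 99 mm above the bench. The bar is 74 mm long (x), 14 mm wide, sides upright, from 75 to 99 mm above the bench, white line from its middle to the pointer end; below it a red disc of 61 mm, top at 74.5 mm, and the fluted rim, 70 mm across. Turns with the dial: x to the pointer end, z up.
- red_pointer (a point): Pointer end of the red dial's bar, top edge: 37 mm from the axis, 99 mm above the bench. Axes as red_axis.
- red_lock_tab (a point): Middle of the top edge of the outer, pushed face of the red tab on the lock lever's end, 79.5 mm above the bench. The tab is 18 mm wide (y), 9 mm thick, upright, from 58 mm up; block top below it at 46 mm. Turns with the lever: +x goes from this face into the tab, the way to push (lever home: along the regulator's +x). It swings 75 mm from the pivot.
- blue_regulator: Flow regulator with the blue dial, bolted down: grey block 116 (x) x 104 (y) mm, top 46 mm above the bench, yellow capped ports at both ends (160 mm over all along y). On it the dial; in front of that the lock lever; a 77 mm high spring post 48 mm from the axis, 108 deg anticlockwise of +x. Origin: centre of the underside, on the dial's upright axis. +x to its rear, +y to its left.
- blue_dial (a joint): Angle of the blue dial, rad, anticlockwise from above; 0: pointer along the regulator's -y. Clicks every 0.314 (18 deg), nine, 0 to 2.513, end stops just past. It rests within 0.03 of a click. Leaving a click takes 3 to 6 N at the bar's end; this fades to none half-way to the next click, and from there the dial jumps on into the next click by itself.
- blue_lock (a joint): Angle of the blue lock lever about an upright pivot 35 mm in front (-x) and 34 mm left (+y) of the dial's axis, rad. 0 = home: its tongue stands between teeth under the dial and blocks it; grows as the tab swings out from the dial, to 0.42; dial free above 0.22. Stays where left; 1 to 3 N moves it; firm stop at 0. The tongue enters only with the dial in a click.
- blue_axis (a point): On the dial's axis, centre of the top of its black finger bar, 99 mm above the bench. The bar is 74 mm long (x), 14 mm wide, sides upright, from 75 to 99 mm above the bench, white line from its middle to the pointer end; below it a blue disc of 61 mm, top at 74.5 mm, and the fluted rim, 70 mm across. Turns with the dial: x to the pointer end, z up.
- blue_pointer (a point): Pointer end of the blue dial's bar, top edge: 37 mm from the axis, 99 mm above the bench. Axes as blue_axis.
- blue_lock_tab (a point): Middle of the top edge of the outer, pushed face of the blue tab on the lock lever's end, 79.5 mm above the bench. The tab is 18 mm wide (y), 9 mm thick, upright, from 58 mm up; block top below it at 46 mm. Turns with the lever: +x goes from this face into the tab, the way to push (lever home: along the regulator's +x). It swings 75 mm from the pivot.
- brass_elbow: Bystander: loose brass elbow fitting, 36 x 32 x 18 mm, lying in front of the regulators. Origin: centre of its underside.
- bolt: Bystander: loose steel hexagon bolt, 52 x 19 x 17 mm, lying on the left. Origin: centre of its underside.
- white_union: Bystander: loose pale hexagon union, 35 x 19 x 17 mm, lying on the right behind the regulators. Origin: centre of its underside.
- pump_cover: Bystander: loose cast pump cover, 123 x 144 x 38 mm, lying on the left. Origin: centre of its underside.

How it is judged:
On the way:
1. the red dial rests four clicks further on, its lock lever still out (distance of red_pointer from where it was at the start of the episode between 0.04 and 0.047 m and value of joint red_lock above 0.2 rad and value of joint red_dial above 1.1 rad and velocity of joint red_dial below 0.3 rad/s), for 0.2 s.
At the end, for the whole second after the job is handed in: Red pointer end 40 to 47 mm (straight line) from its start, turned anticlockwise: four clicks, 43.5 mm, within 0.35 click; red lock lever home, below 0.05 rad; blue pointer within 6 mm, blue lever below 0.08 rad, loose parts within 15 mm of where they were (distance of red_pointer from where it was at the start of the episode between 0.04 and 0.047 m and value of joint red_dial above 1.1 rad and value of joint red_lock below 0.05 rad and distance of blue_pointer from where it was at the start of the episode below 0.006 m and value of joint blue_lock below 0.08 rad and distance of each of brass_elbow, bolt, white_union, pump_cover from where it was at the start of the episode below 0.015 m); the robot touches nothing.
It fails at once if the red dial is turned past the fourth click (pointer more than 49 mm from its start, 4.6 clicks) (distance of red_pointer from where it was at the start of the episode above 0.049 m).
It fails at once if the finger bar of a dial is pinched (both its sides pressed by the fingers at once, over 1.5 N each) ((contact force between the fingers and red_dial_c23 above 1.5 N and contact force between the fingers and red_dial_c24 above 1.5 N) or (contact force between the fingers and blue_dial_c23 above 1.5 N and contact force between the fingers and blue_dial_c24 above 1.5 N)).
It fails at once if a dial's bar is pushed with more than 25 N (contact force between the arm and red_dial_c23 above 25 N or contact force between the arm and red_dial_c24 above 25 N or contact force between the arm and blue_dial_c23 above 25 N or contact force between the arm and blue_dial_c24 above 25 N).
It fails at once if the blue regulator's dial is turned or its lock lever swung out (distance of blue_pointer from where it was at the start of the episode above 0.008 m or value of joint blue_lock above 0.12 rad).
It fails at once if a loose part is shifted or lifted more than 15 mm (distance of any of brass_elbow, bolt, white_union, pump_cover from where it was at the start of the episode above 0.015 m).
It also fails if it takes over 51 s, if anything falls off the work surface, if the arm or the gripper's body presses on something with over 40 N, if the wrist force passes 120 N, or if a joint passes its speed limit or range.

ROBOT

A 6-joint arm with a two-finger parallel gripper is mounted at the origin on a cart in front of the work surface, level with it; the furniture and walls round the work are solid. World frame = base frame: x ahead of the robot, y to its left, z up, the work surface at z = 0. Lengths are in m, angles in rad, forces in N, time in s.
With the tool pointing down it reaches from about 0.375 to 0.9 m from the base axis. Payload 3.1 kg.
Tool frame: the origin (TCP) lies between the finger pads; the fingertips stand manip.finger_overhang ahead of it and the grasp point (between the pads) lies 5 mm behind it (manip.finger_overhang is the distance from the TCP to the fingertips, in m); z points along the fingers, y is the line along which they close (so a half turn about z gives the same grasp; the last joint's range is limited). The gripper opens to 85 mm and grips with 20 to 120 N. Pads are 22 mm wide; open, the fingers measure 114 mm over their backs; the gripper's body (76 mm by 85 mm) begins 54 mm behind the grasp point. The pads swing forward as they close: fully open they stand 13 mm farther back than shut.
Start: joints at [1.155, 0.527, 1.433, -0, 1.181, -0.178], TCP at [0.147, 0.608, 0.245] pointing down, gripper open.
Joint ranges: [-3.08, 3.08], [-0.75, 2.2], [0.22, 2.44], [-1.43, 4.57], [0, 2.65], [-2.85, 2.85]. Speed limits (rad/s): [2.79, 2.79, 3.14, 3.14, 3.14, 3.14].

INTERFACE

Orientations are given as a unit quaternion [x, y, z, w].
In Python, from station import manip gives the robot as it stands.
- The arm moves only by the tool drive_tool, never from a script. Its argument "plan" is a list of rows, each a list of 7 numbers: the shift along the tool's x, y, z in m, then the turn, a rotation vector about the tool's x, y, z in degrees, then the opening, from -1 (shut) to 1 (fully open). In form: [[x, y, z, wx, wy, wz, gripper], ...]. A call has 1 to 10 rows; each row shifts and turns the commanded pose from where the row before left it, along the tool's axes as they then stand; what a row does not reach is not made up. A row lasts 1/10 s, in which the tool goes at most 50 mm and 8.59 degrees, less where a joint would pass 70% of its speed; a pose out of reach is approached as far as the arm can. A call is refused whole if a number of a shift passes 0.05 or a number of a turn 8.59, either way. A call with a gripper value outside its range is refused whole. The fingers move at their own pace and stop on an object; "newtons" is the grip in N (left out, the last holds). Time passes only in rows, so rows that do not move let the fingers close. It gives the time, the measured TCP pose, the force, the opening and the grip force at its end, in the units of the state.
- manip.sense(): the state, without advancing time (a new reading comes with each control period).
- manip.snapshot(name): name is "scene" or "top" or "wrist"; returns a dict with "image" (480x640x3 uint8, red, green, blue), "z_map" (480x640 float32, m along the optical axis (not along the pixel's ray), 0 where there is no reading), "fov_y" (degrees; the focal length in pixels is half the picture's height over the tangent of half this angle, whatever the lens; pixels are square), "cx", "cy" (the principal point, pixels), "k1" (the pictures are not rectified: a ray, as slopes to the right and down, at radius r is drawn at 1 + k1 r^2 times it, then the intrinsics apply), "extrinsics" (4x4, takes a point from camera to world coordinates); the wrist camera has in their place "mount" (4x4, takes a point from camera to tool coordinates, whose origin is the TCP and whose axes are the flange's). Camera axes: x right, y up, looking along -z (the intrinsics and any distortion apply to the point x, -y, -z); pixel columns grow to the right and rows downward; lengths in m; the calibration is good to about 2 mm. A picture is of the moment at which its call begins: read the wrist's pose just before it.
- manip.sign_off(): hands the job in; it is judged then, once.
The state is a dict: "t": time; "q": joint angles; "qd": joint speeds; "tau": joint torques, N m; "tcp_pos": TCP position; "tool_rot": TCP orientation; "force": force on the tool from outside, world axes, zero at the start; "ft_torque": the same for the moment, N m; "finger_gap": opening from 0.0 (shut) to 1.0 (fully open); "gripper_force": force on a finger pad.
Only numpy, scipy, OpenCV 4.12 (cv2) and the standard library are available. Lean on these libraries where they do the work, as an engineer would, in place of code of your own. Each camera call takes 0.05 s, during which the arm holds its last target. There are 200 camera calls.

## Working session

There is one attempt and no reset: what is moved stays moved. The work goes in short steps, Python scripts to look and compute and a tool call to move; the robot and the scene stay as the last step left them, time stands still between calls to the robot, and variables do not carry over. Pictures are saved under pics/ and viewed, at most 10 in all, crops included, and the job is handed in when it is done.

Besides the shell and the picture viewer there is one more tool, called after "Emit:" as a command line: name --pt "numbers of a row" for each row, then --argument value for the rest. drive_tool: Moves the arm, as the interface text tells. Its arguments: {"type":"object","properties":{"plan":{"type":"array"},"newtons":{"type":"number"}},"required":["plan"]}

```bash
mkdir -p pics; ls
cat > h.py <<'E'
import numpy as np, cv2
from station import manip
from scipy.spatial.transform import Rotation as R
def snap(n,f):
    s=manip.sense(); d=manip.snapshot(n)
    if 'extrinsics' in d: T=np.array(d['extrinsics'])
    else:
        W=np.eye(4); W[:3,:3]=R.from_quat(s['tool_rot']).as_matrix(); W[:3,3]=s['tcp_pos']; T=W@np.array(d['mount'])
    cv2.imwrite(f'pics/{f}.png',d['image'][:,:,::-1])
    np.savez(f'pics/{f}.npz',z=d['z_map'],T=T,f=240/np.tan(np.radians(d['fov_y'])/2),c=[d['cx'],d['cy']],k=d['k1'],im=d['image'])
def load(f): return dict(np.load(f'pics/{f}.npz'))
def ray(d,u,v):
    p=(np.array([u,v],float)-d['c'])/d['f']; q=p.copy()
    for _ in range(20): q=p/(1+d['k']*(q@q))
    return d['T'][:3,:3]@np.array([q[0],-q[1],-1]), d['T'][:3,3]
def atz(d,u,v,z):
    r,o=ray(d,u,v); return o+r*(z-o[2])/r[2]
def dep(d,u,v):
    r,o=ray(d,u,v); return o+r*d['z'][int(round(v)),int(round(u))]
def proj(d,P):
    x=d['T'][:3,:3].T@(np.array(P)-d['T'][:3,3]); q=np.array([x[0],-x[1]])/-x[2]
    return q*(1+d['k']*(q@q))*d['f']+d['c']
E
python3 - <<'E'
from h import *
print(manip.sense()); print(manip.finger_overhang)
snap('top','top0'); snap('scene','sc0')
d=load('top0'); print(d['T'],d['f'],d['c'],d['k'])
E
```

```text
pics
{'t': 0.0, 'q': array([ 1.15550863e+00,  5.28474478e-01,  1.43392566e+00,  2.56905712e-05,
        1.18137406e+00, -1.78492635e-01]), 'qd': array([ 0.00146582, -0.0010453 , -0.00028681, -0.00100677,  0.00186681,
        0.00212231]), 'tau': array([-6.56656302e-04, -4.42353666e+01, -1.78022504e+01, -3.75453328e-04,
        8.70369229e-03,  2.69465581e-06]), 'tcp_pos': array([0.14629492, 0.60692693, 0.24432104]), 'tool_rot': array([ 1.18125896e-01,  9.92998028e-01, -1.03958031e-03, -3.30462642e-04]), 'force': array([-0.46180875,  0.23490677,  1.24593318]), 'ft_torque': array([-0.01204131, -0.00842408, -0.05616752]), 'gripper_force': 0.0, 'finger_gap': 1.001356262413683}
0.014
[[ 0.00798114  0.98813844 -0.15335814  0.32704044]
 [-0.99995528  0.00866474  0.00378965  0.03044077]
 [ 0.0050735   0.15332104  0.98816341  1.41225426]
 [ 0.          0.          0.          1.        ]] 501.49583727184194 [311.5081441  234.61757179] -0.09349164022215688
```

View pics/top0.png

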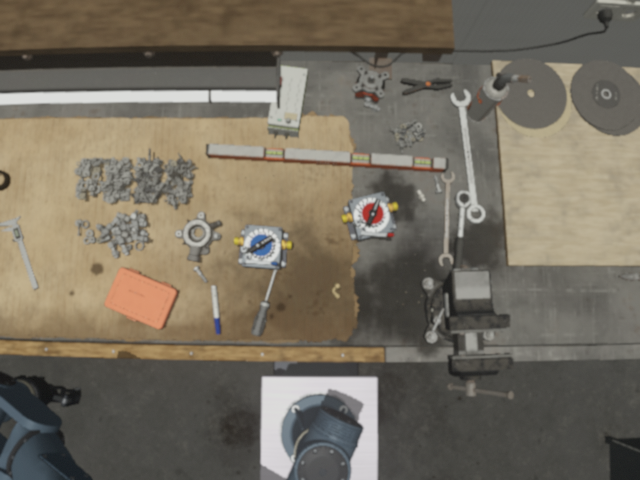

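View pics/sc0.png

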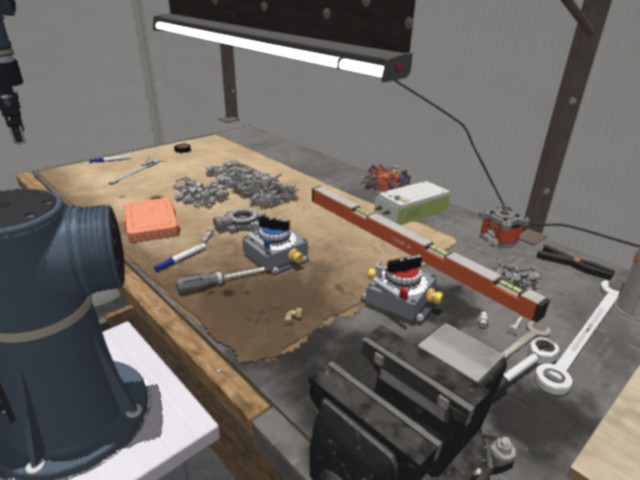

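The top picture shows the red dial at about (372,214), the blue one at (262,245) and the red tab near (390,236). I'll enlarge the red one.

Run:
```python
from h import *
d=load('top0'); im=d['im'][180:255,325:425,::-1]
cv2.imwrite('pics/c0.png',cv2.resize(im,None,fx=8,fy=8,interpolation=cv2.INTER_CUBIC))
print(atz(d,373,214,.099),atz(d,262,245,.099),atz(d,336,290,.0), dep(d,373,214))
x=np.array(manip.snapshot('wrist')['mount']);print(x)
```

```text
[ 0.58806008 -0.1385121   0.099     ] [0.50193846 0.15601622 0.099     ] [ 0.38954537 -0.0449596   0.        ] [ 0.58777762 -0.13832927  0.10042114]
[[-1.04876967e-04  9.57014632e-01  2.90039623e-01  7.36482738e-02]
 [ 9.99999355e-01 -2.27724678e-04  1.11299534e-03 -1.36467282e-06]
 [ 1.13120200e-03  2.90039553e-01 -9.57013991e-01 -1.28486930e-01]
 [ 0.00000000e+00  0.00000000e+00  0.00000000e+00  1.00000000e+00]]
```

View pics/c0.png

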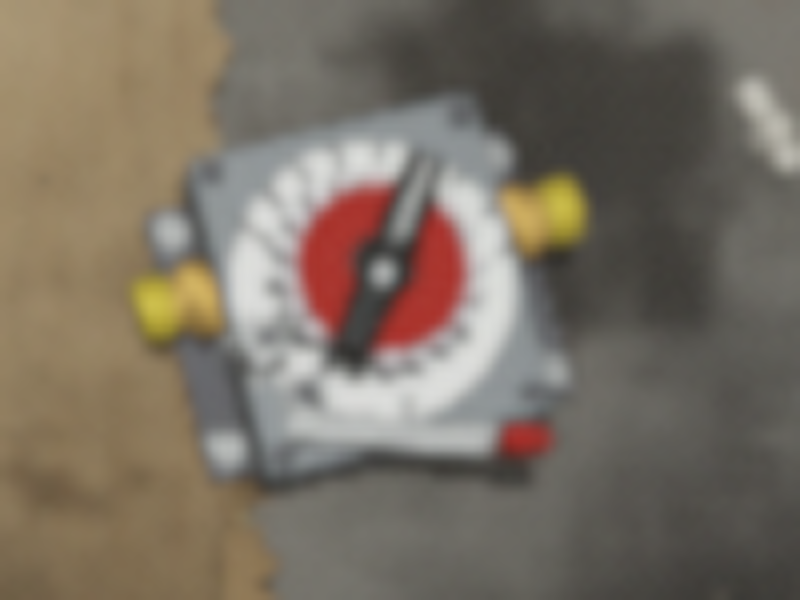

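Emit:
drive_tool --pt "-0.03 -0.032 0 0 0 0 1" --pt "-0.03 -0.032 0 0 0 0 1" --pt "-0.03 -0.032 0 0 0 0 1" --pt "-0.03 -0.032 0 0 0 0 1" --pt "-0.03 -0.032 0 0 0 0 1" --pt "-0.03 -0.032 0 0 0 0 1" --pt "-0.03 -0.032 0 0 0 0 1" --pt "-0.03 -0.032 0 0 0 0 1" --pt "-0.03 -0.032 0 0 0 0 1" --pt "-0.03 -0.032 0 0 0 0 1"

```text
t: 1.15
tcp_pos: [0.3637, 0.2245, 0.2453]
tool_rot: [0.118, 0.993, 0.0, 0.0]
force: [0.6, -0.4, -0.4]
finger_gap: 0.999
gripper_force: 0.0
```

Emit:
drive_tool --pt "-0.03 -0.032 0 0 0 0 1" --pt "-0.03 -0.032 0 0 0 0 1" --pt "-0.03 -0.032 0 0 0 0 1" --pt "-0.03 -0.032 0 0 0 0 1" --pt "-0.03 -0.032 0 0 0 0 1" --pt "-0.03 -0.032 0 0 0 0 1" --pt "-0.03 -0.032 0 0 0 0 1" --pt "-0.03 -0.032 0 0 0 0 1" --pt "-0.03 -0.032 0 0 0 0 1" --pt "-0.03 -0.032 0 0 0 0 1"

```text
t: 2.15
tcp_pos: [0.5801, -0.157, 0.245]
tool_rot: [0.118, 0.993, 0.0, -0.0]
force: [0.7, -0.2, -0.8]
finger_gap: 1.005
gripper_force: 0.0
```

Emit:
drive_tool --pt "0 0 0 0 0 8.2 1" --pt "0 0 0 0 0 8.2 1" --pt "0 0 0 0 0 8.2 1" --pt "0 0 0 0 0 8.2 1" --pt "0 0 0 0 0 8.2 1" --pt "0 0 0 0 0 8.2 1" --pt "0 0 0 0 0 8.2 1" --pt "0 0 0 0 0 8.2 1" --pt "0 0 0 0 0 8.2 1" --pt "0 0 0 0 0 8.2 1"

```text
t: 3.15
tcp_pos: [0.5795, -0.1552, 0.2449]
tool_rot: [0.743, 0.67, -0.0, -0.0]
force: [0.3, -0.1, -0.0]
finger_gap: 0.998
gripper_force: 0.0
```

Emit:
drive_tool --pt "0 0 0 0 0 8 1" --pt "0 0 0 0 0 8 1" --pt "0 0 0 0 0 0 1" --pt "0 0 0 0 0 0 1"

```text
t: 3.55
tcp_pos: [0.5795, -0.1553, 0.2451]
tool_rot: [0.826, 0.564, -0.0, -0.0]
force: [-0.4, -0.4, -0.2]
finger_gap: 1.001
gripper_force: 0.0
```

Run:
```python
from h import *
snap('wrist','w0'); s=manip.sense(); print(s['q'],s['tcp_pos'],s['tool_rot'],s['force'])
```

```text
[-4.47836793e-01  4.94016655e-01  1.49737644e+00 -3.01734874e-05
  1.15070518e+00 -7.39001290e-02] [ 0.57955526 -0.15527742  0.24510721] [ 8.26217686e-01  5.63350930e-01 -1.38530650e-04 -2.11924596e-04] [ 0.81519079  0.29973621 -0.81472395]
```

View pics/w0.png

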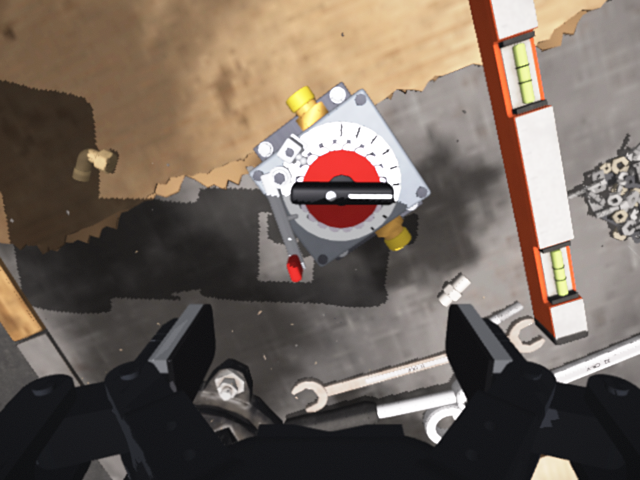

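The wrist picture shows the red dial centred near (340,190), bar from (293,190) to (392,190), with the white line to the right, and the red tab near (295,268). I'll enlarge it.

Run:
```python
from h import *
d=load('w0'); im=d['im'][80:290,240:450,::-1].astype(np.uint8)
im=cv2.convertScaleAbs(im,alpha=1.5,beta=30)
cv2.imwrite('pics/c1.png',cv2.resize(im,None,fx=2.85,fy=2.85,interpolation=cv2.INTER_CUBIC))
print(d['f'],d['c'],d['k'],d['T'])
for u,v in [(310,190),(340,190),(380,188),(295,257)]: print(u,v,dep(d,u,v))
```

```text
397.8603400739747 [329.96694688 235.57320123] -0.03915142601923623 [[ 9.31012021e-01  3.49152872e-01  1.06343258e-01  6.06771463e-01]
 [-3.64988458e-01  8.90781934e-01  2.70723054e-01 -8.65778173e-02]
 [-2.04920937e-04 -2.90860480e-01  9.56765457e-01  3.73555075e-01]
 [ 0.00000000e+00  0.00000000e+00  0.00000000e+00  1.00000000e+00]]
310 190 [ 0.57540825 -0.12826435  0.09894151]
340 190 [ 0.59487676 -0.13595954  0.09863038]
380 188 [ 0.62141798 -0.14498132  0.0978253 ]
295 257 [ 0.53962003 -0.1795539   0.06828634]
```

View pics/c1.png

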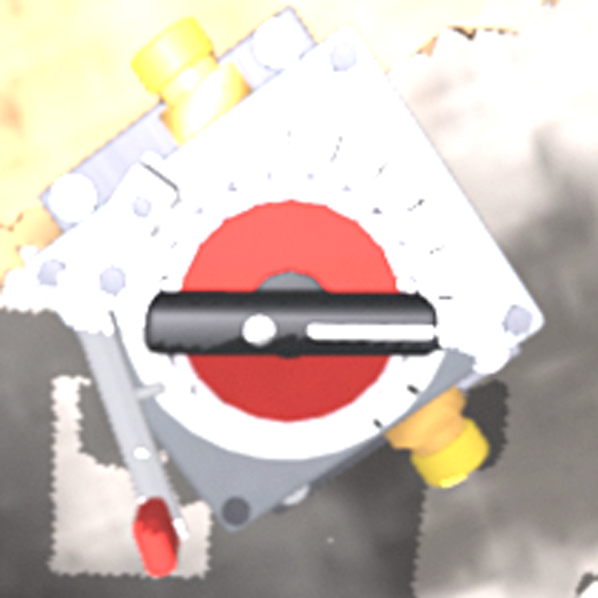

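```bash
cat >> h.py <<'E'
def cloud(d,u0,u1,v0,v1):
    out=[]
    for v in range(v0,v1):
        for u in range(u0,u1):
            if d['z'][v,u]>0: out.append([u,v,*dep(d,u,v),*d['im'][v,u]])
    return np.array(out)
E
python3 - <<'E'
from h import *
d=load('w0')
a=atz(d,291.9,193.7,.099);b=atz(d,393,195.1,.099);print(a,b,(a+b)/2,np.linalg.norm(a-b),np.degrees(np.arctan2(*(b-a)[1::-1])))
print('disc',atz(d,341.75,189.1,.0745))
# bar top from depth
c=cloud(d,280,405,175,210); m=(c[:,4]>.095)&(c[:,4]<.104)
p=c[m,2:4].astype(np.float32); r=cv2.minAreaRect(p); print('bar',r, len(p), c[m,4].mean())
# yellow ports
c=cloud(d,240,450,80,290); R_,G,B=c[:,5:].T
y=(R_>150)&(G>120)&(B<90); y&=c[:,4]<.05
mm=c[y,2:4]; lab=mm[:,1]>-.14
for l in (lab,~lab): print('port',mm[l].mean(0),mm[l].min(0),mm[l].max(0),l.sum(),c[y][l,4].max())
# red tab
t=(R_>110)&(G<70)&(B<70)&(c[:,1]>245)
q=c[t]; print('tab n',len(q),q[:,4].max()); q2=q[q[:,4]>.074]; print(len(q2)); print('tabtop',cv2.minAreaRect(q2[:,2:4].astype(np.float32)),cv2.minAreaRect(q2[:,:2].astype(np.float32)))
E
```

```text
[ 0.56263822 -0.12604837  0.099     ] [ 0.62818373 -0.15278922  0.099     ] [ 0.59541097 -0.13941879  0.099     ] 0.07079044446366504 -22.19417207674462
disc [ 0.59531726 -0.14013346  0.0745    ]
bar ((0.5950050950050354, -0.13993123173713684), (0.014008929952979088, 0.07384026050567627), 68.81585693359375) 2021 0.0984055183979372
port [ 0.58783251 -0.07058259] [ 0.5242995  -0.10281555] [ 0.67688174 -0.05811491] 336 0.03908176851633066
port [ 0.6243762  -0.20410678] [ 0.61403611 -0.23214733] [ 0.63306799 -0.18825558] 300 0.04140176532165224
tab n 204 0.08114429895248454
197
tabtop ((0.536103367805481, -0.18763279914855957), (0.017377441748976707, 0.008252907544374466), 86.7345199584961) ((294.0, 271.0000305175781), (20.87103271484375, 10.75174331665039), 71.56504821777344)
```

Emit:
drive_tool --pt "-0.004 0.0122 0 0 0 0 -1" --pt "-0.004 0.0122 0 0 0 0 -1" --pt "-0.004 0.0122 0 0 0 0 -1" --pt "0 0 0 0 0 0 -1" --pt "0 0 0.02 0 0 0 -1" --pt "0 0 0.02 0 0 0 -1" --pt "0 0 0.02 0 0 0 -1" --pt "0 0 0.02 0 0 0 -1" --pt "0 0 0.02 0 0 0 -1" --pt "0 0 0.0 0 0 0 -1" --newtons 20

```text
t: 4.6
tcp_pos: [0.6067, -0.1785, 0.1424]
tool_rot: [0.827, 0.563, -0.002, -0.003]
force: [-0.7, -0.9, -0.2]
finger_gap: -0.002
gripper_force: 0.0
```

Run:
```python
from h import *
snap('wrist','w1'); s=manip.sense(); print(s['tcp_pos'],s['tool_rot'],s['force'],s['finger_gap'])
im=load('w1')['im']; 
d=load('w0'); c=np.array([.595,-.1399])
for u,v in [(345,53),(518,320),(235,512),(50,272)]:
    p=atz(d,240+u/2.85,80+v/2.85,.046)[:2]-c; print(p*1000,np.degrees(np.arctan2(p[1],p[0])),np.hypot(*p))
```

```text
[ 0.6078951  -0.1790833   0.14408176] [ 0.82666809  0.56268605 -0.0009951  -0.00181096] [0.10155834 0.40842706 0.87023182] 0.0006674999338290374
[38.8954398  56.05393287] 55.243484331270075 0.06822681751093733
[ 60.50826994 -32.15491104] -27.98677948317074 0.0685214494517566
[-38.81960245 -57.49926998] -124.02454904533874 0.06937670778050516
[-61.31453404  30.67227876] 153.4237276653554 0.06855844782771324
```

View pics/w1.png

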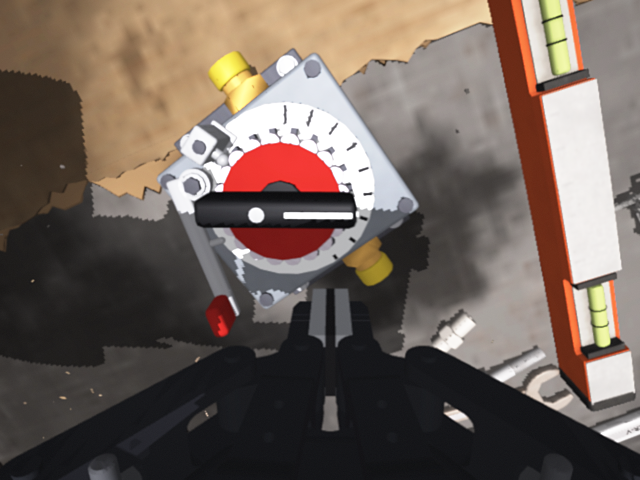

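The shut fingertips show at (330,290), just below the bar's pointer half (bar from (197,208) to (355,208)), clear of it. I'm going down beside the bar.

Emit:
drive_tool --pt "0 0 0.012 0 0 0 -1" --pt "0 0 0.012 0 0 0 -1" --pt "0 0 0.012 0 0 0 -1" --pt "0 0 0.012 0 0 0 -1" --pt "0 0 0 0 0 0 -1" --pt "0 0 0 0 0 0 -1"

```text
t: 5.25
tcp_pos: [0.6092, -0.1799, 0.0967]
tool_rot: [0.827, 0.562, -0.0, -0.0]
force: [0.3, 1.0, 1.0]
finger_gap: -0.004
gripper_force: 0.0
```

```bash
cat >> h.py <<'E'
C=np.array([.595,-.1399])
def barang(f='wx',show=True):
    snap('wrist',f); d=load(f); s=manip.sense(); t=s['tcp_pos']
    ex=R.from_quat(s['tool_rot']).as_matrix()[:,0]; h=np.degrees(np.arctan2(ex[1],ex[0]))
    u0,v0=proj(d,[*C,.099]).astype(int)
    c=cloud(d,max(u0-110,0),min(u0+110,640),max(v0-110,0),min(v0+110,480))
    m=(c[:,4]>.093)&(c[:,4]<.104)&(np.hypot(*(c[:,2:4]-C).T)<.042)&(c[:,5:].max(1)<256)
    r=cv2.minAreaRect(c[m,2:4].astype(np.float32)); w,hh=r[1]; a=r[2]+(90 if hh>w else 0)
    print('bar',r,m.sum(),'angle',(a+90)%180-90,'head',h,'tcp',t,'F',s['force'],'t',s['t'])
    rel=t[:2]-C; print('tcp r,ang',np.hypot(*rel),np.degrees(np.arctan2(rel[1],rel[0])))
E
python3 -c "
from h import *
barang('w2')"
```

```text
bar ((0.591386079788208, -0.14855550229549408), (0.033321671187877655, 0.0731731578707695), 68.10358428955078) 9352 angle -21.89641571044922 head 68.4333298887984 tcp [ 0.60952418 -0.18005945  0.09729848] F [-0.89904449 -0.68664443  0.3712366 ] t 5.3
tcp r,ang 0.04270519297378236 -70.11682486872031
```

Emit:
drive_tool --pt "0.004 0 0 0 0 0 -1" --pt "0.004 0 0 0 0 0 -1" --pt "0.002 0 0 0 0 0 -1" --pt "0 0 0 0 0 0 -1"

```text
t: 5.7
tcp_pos: [0.6133, -0.1702, 0.0976]
tool_rot: [0.827, 0.563, 0.0, 0.0]
force: [0.0, -0.2, -0.1]
finger_gap: -0.002
gripper_force: 0.0
```

Emit:
drive_tool --pt "0.001 0 0 0 0 0 -1" --pt "0.001 0 0 0 0 0 -1" --pt "0 0 0 0 0 0 -1"

```text
t: 6.0
tcp_pos: [0.6137, -0.1687, 0.0973]
tool_rot: [0.827, 0.562, -0.0, -0.0]
force: [0.2, 0.4, -0.4]
finger_gap: -0.001
gripper_force: 0.0
```

Emit:
drive_tool --pt "0.001 0 0 0 0 0 -1" --pt "0.001 0 0 0 0 0 -1" --pt "0 0 0 0 0 0 -1"

```text
t: 6.3
tcp_pos: [0.6144, -0.1671, 0.0973]
tool_rot: [0.827, 0.562, -0.0, 0.0]
force: [-0.4, -1.3, -0.4]
finger_gap: -0.003
gripper_force: 0.3
```

Emit:
drive_tool --pt "0.001 0.0006 0 0 0 -2 -1" --pt "0.001 0.0006 0 0 0 -2 -1" --pt "0.001 0.0006 0 0 0 -2 -1" --pt "0 0 0 0 0 0 -1"

```text
t: 6.7
tcp_pos: [0.617, -0.1653, 0.0973]
tool_rot: [0.796, 0.605, -0.0, 0.0]
force: [-1.7, -2.7, -0.2]
finger_gap: 0.0
gripper_force: 1.1
```

Emit:
drive_tool --pt "0.001 0.0006 0 0 0 -2 -1" --pt "0.001 0.0006 0 0 0 -2 -1" --pt "0.001 0.0006 0 0 0 -2 -1" --pt "0 0 0 0 0 0 -1"

```text
t: 7.1
tcp_pos: [0.6198, -0.1619, 0.0973]
tool_rot: [0.764, 0.645, 0.0, -0.0]
force: [-0.3, 0.1, 0.4]
finger_gap: -0.006
gripper_force: 0.0
```

```bash
python3 -c "
from h import *
barang('w3')"
```

```text
bar ((0.5955820083618164, -0.1407334804534912), (0.02202790044248104, 0.07478906214237213), 80.70075988769531) 8899 angle -9.299240112304688 head 80.36280837253172 tcp [ 0.6197072  -0.16195502  0.09729516] F [ 0.4345992   0.45891676 -0.22059895] t 7.15
tcp r,ang 0.03311902404459076 -41.75387850833335
```

View pics/w3.png

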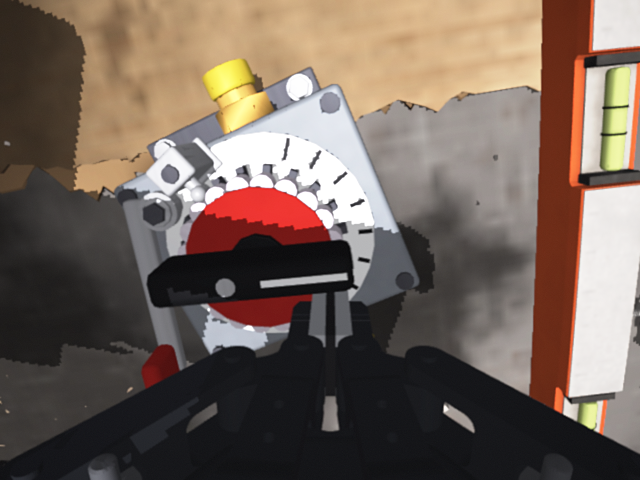

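The bar has jumped one click: it stands ahead of the fingers, tilted from (155,285) to (350,265). I'll continue one click at a time.

Emit:
drive_tool --pt "0.001 0.0006 0 0 0 -2 -1" --pt "0.001 0.0006 0 0 0 -2 -1" --pt "0.001 0.0006 0 0 0 -2 -1" --pt "0.001 0.0006 0 0 0 -2 -1" --pt "0.001 0.0006 0 0 0 -2 -1" --pt "0.001 0.0006 0 0 0 -2 -1" --pt "0.001 0.0006 0 0 0 -2 -1" --pt "0.001 0.0006 0 0 0 -2 -1" --pt "0.001 0.0006 0 0 0 -2 -1" --pt "0 0 0 0 0 0 -1"

```text
t: 8.15
tcp_pos: [0.6253, -0.1532, 0.0973]
tool_rot: [0.654, 0.757, 0.0, -0.0]
force: [-0.6, -0.5, 0.1]
finger_gap: 0.001
gripper_force: 0.0
```

```bash
sed -i "s/    r=cv2.minAreaRect(c\[m,2/    Rm=R.from_quat(s['tool_rot']).as_matrix(); tl=(c[:,2:5]-t)@Rm; m\&=~((abs(tl[:,1])<.03)\&(tl[:,0]<.0105))\n&/" h.py
python3 -c "
from h import *
barang('w4')"
```

```text
bar ((0.5949602723121643, -0.1393158733844757), (0.07345319539308548, 0.017814716324210167), 10.456177711486816) 8419 angle 10.456177711486816 head 98.35301463039671 tcp [ 0.62523503 -0.15324411  0.09729062] F [ 0.78089276  0.12661275 -0.14202802] t 8.2
tcp r,ang 0.033048783260389875 -23.814073054505094
```

```bash
sed -i "s/c\[:,4\]>.093/c[:,4]>.0965/" h.py
python3 -c "
from h import *
barang('w5')"
```

```text
bar ((0.5947237014770508, -0.13952335715293884), (0.07304957509040833, 0.017855601385235786), 10.69253158569336) 7394 angle 10.69253158569336 head 98.35970627313056 tcp [ 0.62519983 -0.15329089  0.09728   ] F [ 0.31306235 -0.15418688 -0.62773177] t 8.25
tcp r,ang 0.03303552363115895 -23.912941710989955
```

Emit:
drive_tool --pt "0.001 0.0006 0 0 0 -2 -1" --pt "0.001 0.0006 0 0 0 -2 -1" --pt "0.001 0.0006 0 0 0 -2 -1" --pt "0.001 0.0006 0 0 0 -2 -1" --pt "0.001 0.0006 0 0 0 -2 -1" --pt "0.001 0.0006 0 0 0 -2 -1" --pt "0.001 0.0006 0 0 0 -2 -1" --pt "0.001 0.0006 0 0 0 -2 -1" --pt "0 0 0 0 0 0 -1" --pt "0 0 0 0 0 0 -1"

```text
t: 9.25
tcp_pos: [0.6277, -0.1444, 0.0973]
tool_rot: [0.542, 0.84, 0.0, -0.0]
force: [-0.4, -0.9, -0.4]
finger_gap: 0.002
gripper_force: 0.0
```

```bash
python3 -c "
from h import *
barang('w6')"
```

```text
bar ((0.59452223777771, -0.13950511813163757), (0.07292421162128448, 0.018832169473171234), 27.475309371948242) 7288 angle 27.475309371948242 head 114.37578775809128 tcp [ 0.6276446  -0.14435268  0.09729293] F [ 0.33645178  0.70554985 -0.58545184] t 9.3
tcp r,ang 0.03294686601301031 -7.76713313730553
```

```bash
cat >> h.py <<'E'
def fit(f):
    d=load(f); u0,v0=proj(d,[*C,.099]).astype(int)
    c=cloud(d,max(u0-110,0),min(u0+110,640),max(v0-110,0),min(v0+110,480)); p=c[:,2:4]-C
    m=(c[:,4]>.0955)&(c[:,4]<.102)&(np.hypot(*p.T)<.037); w=m&(c[:,5:].min(1)>130)
    sc=[]
    for a in np.arange(-40,80,.5):
        e=np.array([np.cos(np.radians(a)),np.sin(np.radians(a))]); sc.append((m&(abs(p@[-e[1],e[0]])<.007)).sum())
    sc=np.array(sc); g=np.arange(-40,80,.5)[sc>sc.max()*.99]
    q=p[w]; print(f,'rect fit',g.min(),g.max(),'white n',w.sum(),'ang',np.degrees(np.arctan2(*(q.mean(0)[::-1]))),np.hypot(*q.mean(0)))
E
python3 -c "
from h import *
for f in ['w0','w3','w5','w6']: fit(f)"
```

```text
w0 rect fit -22.0 -21.0 white n 306 ang -22.48166767531021 0.012573401256633348
w3 rect fit -4.5 -3.0 white n 574 ang -4.16135694623602 0.01892558357534887
w5 rect fit 13.5 15.0 white n 891 ang 14.062151571035718 0.009631369252653005
w6 rect fit 31.5 33.5 white n 912 ang 31.923194528406352 0.00931537311988524
```

Emit:
drive_tool --pt "0.001 0.0006 0 0 0 -2 -1" --pt "0.001 0.0006 0 0 0 -2 -1" --pt "0.001 0.0006 0 0 0 -2 -1" --pt "0.001 0.0006 0 0 0 -2 -1" --pt "0.001 0.0006 0 0 0 -2 -1" --pt "0.001 0.0006 0 0 0 -2 -1" --pt "0.001 0.0006 0 0 0 -2 -1" --pt "0.001 0.0006 0 0 0 -2 -1" --pt "0.001 0.0006 0 0 0 -2 -1" --pt "0 0 0 0 0 0 -1"

```text
t: 10.3
tcp_pos: [0.6274, -0.134, 0.0973]
tool_rot: [0.404, 0.915, 0.0, -0.0]
force: [-0.0, 0.7, -0.0]
finger_gap: -0.003
gripper_force: 0.0
```

```bash
python3 -c "
from h import *
barang('w7'); fit('w7')"
```

```text
bar ((0.5946442484855652, -0.1395948827266693), (0.07365365326404572, 0.014726992696523666), 42.430694580078125) 7347 angle 42.430694580078125 head 132.36481980866344 tcp [ 0.62738034 -0.13387331  0.09728317] F [ 0.09950139 -0.56069663 -1.05158476] t 10.35
tcp r,ang 0.03293641375641338 10.543356767778258
w7 rect fit 41.5 42.5 white n 850 ang 44.29160950232095 0.010197948069514138
```

Emit:
drive_tool --pt "0.001 0.0006 0 0 0 -1.5 -1" --pt "0 0 0 0 0 0 -1" --pt "0 0 0 0 0 0 -1"

```text
t: 10.65
tcp_pos: [0.6272, -0.1327, 0.0974]
tool_rot: [0.391, 0.92, 0.0, -0.0]
force: [0.6, -0.2, 0.8]
finger_gap: 0.003
gripper_force: 0.0
```

```bash
python3 -c "
from h import *
barang('w8'); fit('w8')"
```

```text
bar ((0.594637393951416, -0.13963153958320618), (0.07350734621286392, 0.017359914258122444), 46.58671188354492) 7314 angle 46.58671188354492 head 133.92295845419054 tcp [ 0.62719275 -0.13277578  0.09729585] F [ 0.27677206 -0.03948522  0.34731878] t 10.7
tcp r,ang 0.032971615246863435 12.478383864216582
w8 rect fit 49.5 51.0 white n 828 ang 51.59026631419678 0.01101612587326256
```

The fourth click is reached: the bar has turned about 72° and moved off the fingers. I'm backing off, rising, and crossing to the tab.

Emit:
drive_tool --pt "-0.006 0 0 0 0 0 -1" --pt "-0.006 0 0 0 0 0 -1" --pt "0 0 -0.02 0 0 0 -1" --pt "0 0 -0.02 0 0 0 -1" --pt "0 0 -0.02 0 0 0 -1" --pt "0 0 0 0 0 0 -1" --pt "0.0145 -0.031 0 0 0 0 -1" --pt "0.0145 -0.031 0 0 0 0 -1" --pt "0.0145 -0.031 0 0 0 0 -1" --pt "0.0145 -0.031 0 0 0 0 -1"

```text
t: 11.7
tcp_pos: [0.5046, -0.186, 0.1564]
tool_rot: [0.391, 0.92, -0.0, -0.0]
force: [-0.4, -0.9, -0.0]
finger_gap: -0.0
gripper_force: 0.0
```

Emit:
drive_tool --pt "0 0 0 0 0 8.5 -1" --pt "0 0 0 0 0 8.5 -1" --pt "0 0 0 0 0 8.5 -1" --pt "0 0 0 0 0 8.5 -1" --pt "0 0 0 0 0 8.5 -1" --pt "0 0 0 0 0 8.5 -1" --pt "0 0 0 0 0 8.5 -1" --pt "0 0 0 0 0 8.5 -1" --pt "0 0 0 0 0 8.5 -1" --pt "0 0 0 0 0 8.5 -1"

```text
t: 12.7
tcp_pos: [0.5058, -0.1859, 0.1563]
tool_rot: [0.912, 0.411, -0.0, -0.0]
force: [1.0, 0.0, 0.7]
finger_gap: -0.003
gripper_force: 0.0
```

Emit:
drive_tool --pt "0 0 0 0 0 8.5 -1" --pt "0 0 0 0 0 8.5 -1" --pt "0 0 0 0 0 8.5 -1" --pt "0 0 0 0 0 8.5 -1" --pt "0 0 0 0 0 8.5 -1" --pt "0 0 0 0 0 8.5 -1" --pt "0 0 0 0 0 0 -1" --pt "0 0 0 0 0 0 -1"

```text
t: 13.5
tcp_pos: [0.5058, -0.1858, 0.1567]
tool_rot: [1.0, -0.017, -0.0, -0.0]
force: [0.4, 0.2, -0.7]
finger_gap: 0.001
gripper_force: 0.0
```

```bash
python3 -c "
from h import *
barang('w9'); fit('w9'); print(manip.sense()['q'])
d=load('w9'); P=proj(d,[.536,-.1876,.0795]); print(P)
u,v=P.astype(int); c=cloud(d,max(u-60,0),min(u+60,640),max(v-60,0),min(v+60,480)); r,g,b=c[:,5:].T
q=c[(r>90)&(g<.5*r)&(b<.5*r)&(c[:,4]>.074)&(c[:,4]<.085)&(np.hypot(*(c[:,2:4]-C).T)>.05)]; print(len(q),cv2.minAreaRect(q[:,2:4].astype(np.float32)))
"
```

```text
bar ((0.5948565006256104, -0.14025002717971802), (0.07361572980880737, 0.013909930363297462), 50.1429328918457) 4910 angle 50.1429328918457 head -1.924816725364099 tcp [ 0.50590614 -0.18580549  0.15683027] F [-0.29031217  0.09597986  0.22751482] t 13.55
tcp r,ang 0.10022489215756586 -152.7402750328389
w9 rect fit 49.5 51.0 white n 773 ang 50.55656244740801 0.011519732910339532
[-5.59418952e-01  5.38201332e-01  1.73231588e+00 -3.27810316e-06
  8.71744410e-01  1.04497397e+00]
[330.9585142  202.01350343]
453 ((0.5360930562019348, -0.18789266049861908), (0.01662575453519821, 0.00807854812592268), 85.4400634765625)
```

View pics/w9.png

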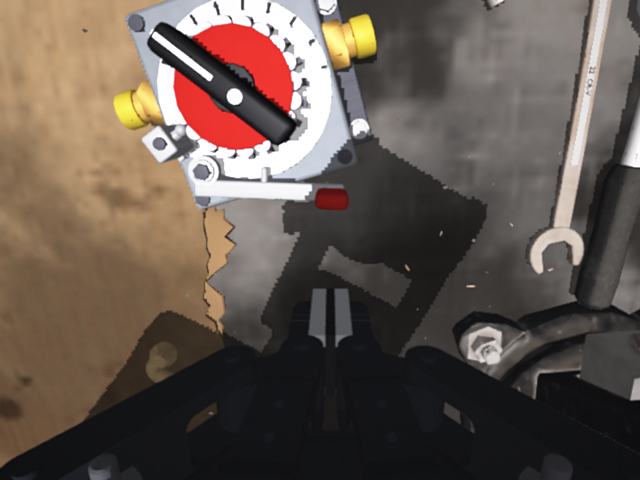

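The tab at (332,198) is straight ahead of the shut fingers at (330,300), and the dial is holding its click. Before going down I'll check the clearance to the vice on the right.

```bash
python3 -c "
from h import *
for f,a in (('top0',(395,470,220,320)),('w9',(380,640,150,420))):
    d=load(f); c=cloud(d,*a); m=(c[:,2]>.4)&(c[:,2]<.64)
    for y0 in (-.22,-.24,-.26,-.28,-.3,-.34):
        k=m&(c[:,3]<y0)&(c[:,3]>y0-.02); print(f,y0,k.sum(), c[k,4].max() if k.any() else 0)
"
```

```text
top0 -0.22 465 0.003860672518801289
top0 -0.24 459 0.004591009469008922
top0 -0.26 461 0.01192355677592527
top0 -0.28 481 0.04384287534138687
top0 -0.3 456 0.03634712490716874
top0 -0.34 558 0.15771134299662304
w9 -0.22 6850 0.2180550716210445
w9 -0.24 4912 -0.0018907270036584989
w9 -0.26 4870 -0.001816000226946779
w9 -0.28 5666 0.03864705950247138
w9 -0.3 5099 0.03861269899517697
w9 -0.34 9791 0.12522381194040735
```

Emit:
drive_tool --pt "0 0 0.02 0 0 0 -1" --pt "0 0 0.02 0 0 0 -1" --pt "0 0 0 0 0 0 -1"

```text
t: 13.85
tcp_pos: [0.5044, -0.1849, 0.1152]
tool_rot: [1.0, -0.017, -0.002, -0.001]
force: [-0.1, 0.5, 0.3]
finger_gap: -0.001
gripper_force: 0.0
```

Emit:
drive_tool --pt "0 0 0.02 0 0 0 -1" --pt "0 0 0.02 0 0 0 -1" --pt "0 0 0 0 0 0 -1" --pt "0.004 0 0 0 0 0 -1" --pt "0.004 0 0 0 0 0 -1" --pt "0.004 0 0 0 0 0 -1" --pt "0 0 0 0 0 0 -1"

```text
t: 14.55
tcp_pos: [0.5193, -0.1866, 0.0783]
tool_rot: [1.0, -0.018, 0.001, 0.001]
force: [-0.1, 0.3, -0.2]
finger_gap: -0.006
gripper_force: 0.0
```

Emit:
drive_tool --pt "0.0025 0.001 0 0 0 -2 -1" --pt "0.0025 0.001 0 0 0 -2 -1" --pt "0.0025 0.001 0 0 0 -2 -1" --pt "0 0 0 0 0 0 -1"

```text
t: 14.95
tcp_pos: [0.5257, -0.1893, 0.0777]
tool_rot: [0.999, 0.034, 0.0, 0.0]
force: [-0.3, -0.4, -0.2]
finger_gap: -0.001
gripper_force: 0.0
```

Emit:
drive_tool --pt "0.0025 0.001 0 0 0 -2 -1" --pt "0.0025 0.001 0 0 0 -2 -1" --pt "0.0025 0.001 0 0 0 -2 -1" --pt "0 0 0 0 0 0 -1"

```text
t: 15.35
tcp_pos: [0.5334, -0.1915, 0.0775]
tool_rot: [0.996, 0.086, 0.0, 0.0]
force: [0.2, 0.5, -0.7]
finger_gap: 0.003
gripper_force: 0.0
```

Emit:
drive_tool --pt "0.0025 0.001 0 0 0 -2 -1" --pt "0.0025 0.001 0 0 0 -2 -1" --pt "0.0015 0 0 0 0 0 -1" --pt "0 0 0 0 0 0 -1"

```text
t: 15.75
tcp_pos: [0.5401, -0.1922, 0.0774]
tool_rot: [0.993, 0.121, 0.0, 0.0]
force: [-0.3, -1.0, -0.2]
finger_gap: 0.0
gripper_force: 0.2
```

Emit:
drive_tool --pt "0.001 0 0 0 0 0 -1" --pt "0.001 0 0 0 0 0 -1" --pt "0 0 0 0 0 0 -1"

```text
t: 16.05
tcp_pos: [0.5421, -0.1916, 0.0773]
tool_rot: [0.993, 0.121, 0.0, 0.0]
force: [-1.2, -0.6, 0.0]
finger_gap: -0.003
gripper_force: 0.5
```

Emit:
drive_tool --pt "0.001 0 0 0 0 0 -1" --pt "0.001 0 0 0 0 0 -1" --pt "0 0 0 0 0 0 -1"

```text
t: 16.35
tcp_pos: [0.5438, -0.1912, 0.0773]
tool_rot: [0.993, 0.121, -0.0, 0.0]
force: [-1.3, -3.1, 0.4]
finger_gap: -0.003
gripper_force: 1.1
```

Emit:
drive_tool --pt "0.001 0 0 0 0 0 -1" --pt "0.001 0 0 0 0 0 -1" --pt "0 0 0 0 0 0 -1"

```text
t: 16.65
tcp_pos: [0.544, -0.1912, 0.0772]
tool_rot: [0.993, 0.122, -0.002, -0.0]
force: [-6.8, -5.3, 2.7]
finger_gap: 0.001
gripper_force: 3.6
```

Emit:
drive_tool --pt "0.001 0 0 0 0 0 -1" --pt "0 0 0 0 0 0 -1" --pt "0 0 0 0 0 0 -1"

```text
t: 16.95
tcp_pos: [0.5442, -0.1911, 0.0773]
tool_rot: [0.993, 0.122, -0.003, -0.0]
force: [-7.9, -4.7, 3.8]
finger_gap: -0.001
gripper_force: 4.7
```

```bash
cat >> h.py <<'E'
def tab(f):
    d=load(f); u,v=proj(d,[.553,-.19,.0795]).astype(int); c=cloud(d,max(u-70,0),min(u+70,640),max(v-70,0),min(v+70,480)); r,g,b=c[:,5:].T
    q=c[(r>70)&(g<.5*r)&(b<.5*r)&(c[:,4]>.074)&(c[:,4]<.085)&(np.hypot(*(c[:,2:4]-C).T)>.045)]; print('tab',len(q),cv2.minAreaRect(q[:,2:4].astype(np.float32)))
E
python3 -c "
from h import *
barang('w10'); fit('w10'); tab('w10')"
```

```text
bar ((0.595016598701477, -0.14047613739967346), (0.07305260002613068, 0.013927762396633625), 50.29491424560547) 12282 angle 50.29491424560547 head 14.006301433819926 tcp [ 0.54413068 -0.19112232  0.07718572] F [-7.41642006 -5.94428445  2.54924742] t 17.0
tcp r,ang 0.07219012311984759 -134.801892670201
w10 rect fit 49.5 51.5 white n 1811 ang 50.89237055962384 0.01185770421086818
tab 1135 ((0.5601591467857361, -0.18901583552360535), (0.008756134659051895, 0.017317714169621468), 16.29897117614746)
```

The tab met a firm stop at the predicted home position. I'm backing off and rising to check.

Emit:
drive_tool --pt "-0.006 0 0 0 0 0 -1" --pt "-0.012 0 0 0 0 0 -1" --pt "-0.015 0 0 0 0 0 -1" --pt "0 0 -0.03 0 0 0 -1" --pt "0 0 -0.03 0 0 0 -1" --pt "0 0 -0.03 0 0 0 -1" --pt "0 0 0 0 0 0 -1" --pt "0 0 0 0 0 0 -1"

```text
t: 17.8
tcp_pos: [0.5148, -0.1982, 0.1678]
tool_rot: [0.993, 0.121, 0.001, 0.0]
force: [-0.2, 0.6, -0.2]
finger_gap: 0.001
gripper_force: 0.0
```

```bash
python3 -c "
from h import *
barang('w11'); fit('w11'); tab('w11')"
```

```text
bar ((0.5948289632797241, -0.14018034934997559), (0.07344526797533035, 0.013948495499789715), 50.15526580810547) 4447 angle 50.15526580810547 head 13.927097143962643 tcp [ 0.51417522 -0.19779398  0.16688094] F [-0.26711209 -0.00995307 -0.01201868] t 17.85
tcp r,ang 0.09942010611438405 -144.3863544077524
w11 rect fit 49.5 51.0 white n 746 ang 51.363044940666306 0.012118090847702377
tab 489 ((0.5596461892127991, -0.18919138610363007), (0.008640211075544357, 0.016498245298862457), 13.304183959960938)
```

View pics/w11.png

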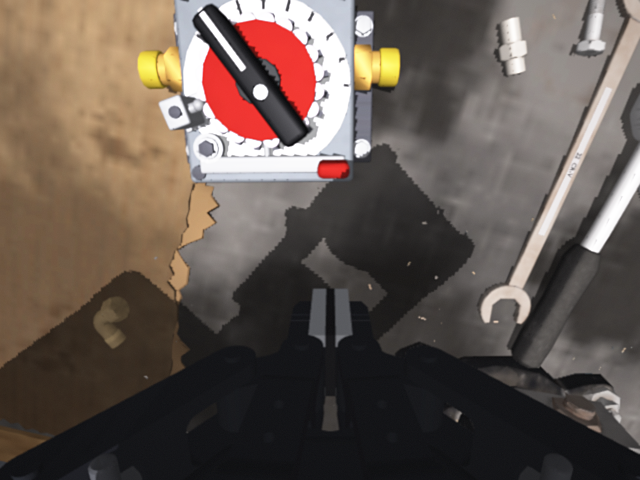

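The picture shows the lever and tab (333,170) parallel to the block's front edge, so it is home. The bar is on the fourth click, the loose parts in view look undisturbed, and the robot is clear.

```bash
python3 -c "
from station import manip
print(manip.sign_off())"
```

```text
the job is handed in; nothing more can be done
None
```

I turned the red dial four clicks anticlockwise (about 71.5° measured, 72° nominal) by pushing lightly, pushed its lock tab in to the firm stop, and handed the job in at about 18 s with the arm clear. No verdict came back. I never went near the blue regulator or the loose parts, but I didn't re-measure their positions.

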